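# Raise the pail's bail and hang it on the sprung hanger

### The arm

A 6-joint arm with a two-finger parallel gripper is mounted at the origin on a cart in front of the work surface, level with it; the furniture and walls round the work are solid. World frame = base frame: x ahead of the robot, y to its left, z up, the work surface at z = 0. Lengths are in m, angles in degrees, forces in N, time in s.
With the tool pointing down it reaches from about 0.3 to 0.775 m from the base axis. Payload 14.6 kg.
Tool frame: the origin (TCP) lies at the very end of the fingers, on their centre line; the grasp point (between the pads) lies behind it (hold_point_z is the z of the grasp point in the tool frame, in m); z points along the fingers, y is the line along which they close (so a half turn about z gives the same grasp; the last joint's range is limited). The gripper opens to 94 mm and grips with 3 to 60 N. Pads are 16 mm wide; open, the fingers measure 119 mm over their backs; the gripper's body (75 mm by 177 mm) begins 78 mm behind the grasp point.
Start: joints at [-76.295, 17.183, 87.147, -0, 75.671, -3.816], TCP at [0.166, -0.524, 0.205] pointing down, gripper open.
Joint ranges: [-173.82, 173.82], [-45.26, 126.66], [13.44, 144.39], [-59.66, 239.66], [0, 175.72], [-146.38, 146.38]. Speed limits (degrees/s): [127.2, 127.2, 147.25, 180, 180, 180].

### API

Orientations are given as a 3x3 rotation matrix whose columns are the frame's x, y, z axes.
In Python, from workcell import * gives the robot as it stands. The module is installed in compiled form; this text tells all that it offers. Calls block until the motion is done:
- move_to(position, orientation): joint-space move of the TCP to a pose.
- servo_line(position, ori=None, vel=0.15, max_force=None): straight line of the TCP; ori=None keeps the orientation; vel is the mean speed in m/s. With max_force (N) it stops when the force on the tool has changed by that much, and returns True; else False.
- goto_joints(angles): joint-space move.
- set_gripper(opening, squeeze=None): opening from 0.0 (shut) to 1.0 (fully open); squeeze is the grip in N (None keeps the last); returns when the fingers have stopped.
- wait(seconds).
- solve_ik(position, orientation): joint angles nearest the present ones, or None.
- get_image(name): name is "scene" or "top"; returns (picture, depth): 400x640x3 uint8, red, green, blue; 400x640 float32, m along the optical axis (not along the pixel's ray), 0 where there is no reading.
- camera_params(name): a dict with "camera_matrix" (3x3 intrinsics, pixels), "rvec" (rotation vector, rad) and "tvec" (3), from world to camera coordinates, as OpenCV has them. Camera axes: x right, y down, z forward; pixel columns grow to the right and rows downward; lengths in m; the calibration is good to about 2 mm. A picture is of the moment at which its call begins. camera_params takes no time and is no camera call.
A pose or a line that the arm cannot do raises Unreachable and nothing moves.
- hand_in(): hands the job in; it is judged then, once.
Trained networks look in the newest picture that a camera, given by its name, has taken for a name from the list of things; names that differ only in an ending like _2 or _b are one class to them, and where a whole thing is asked for, a point or a joint stands for the part that bears it (a point fixed in the world has none). Each returns a list of dicts, best first, with "score" (0 to 1); they miss things now and then, are a little off and sometimes report something else, mostly with a low value. They report only what shows in the picture. A call takes as long as a camera call. They do not tell look-alikes from the thing itself.
- spot_in(camera, target): "position" ([x, y, z] in m, in world coordinates, good to about 4 mm: the middle of the surface that is visible of it).
Readings, each from a call of its own:
- get_t(): time.
- get_qpos(): joint angles.
- get_qvel(): joint speeds.
- get_joint_efforts(): joint torques, N m.
- get_tool_pos(): TCP position.
- get_ee_rot(): TCP orientation.
- get_ft_force(): force on the tool from outside, world axes, zero at the start.
- get_torque(): the same for the moment, N m.
- get_opening(): opening from 0.0 (shut) to 1.0 (fully open).
- get_gripper_force(): force on a finger pad.
Only numpy, scipy, OpenCV 4.12 (cv2) and the standard library are available. Lean on these libraries where they do the work, as an engineer would, in place of code of your own. Each camera call takes 0.05 s, during which the arm holds its last target. There are 200 camera calls.

### The job

Raise the folded-down bail of the little grey pail upright while the pail stays standing on the bench, then hang the pail by it on the two prongs of the blue hanger stand: lay the bail gently on the prongs (their height has to be felt), slide it back under the two yellow keepers until both have snapped down in front of it, and only let go once the prongs carry the pail. Never tip the pail, force the bail against the hanger or disturb the other things on the bench.

Things in the scene. Friction and masses are not known exactly. Their poses are not given: they have to be found in the camera images.
- pail_center (a point): Centre of the small grey steel pail, on its axis, half-way up (42 mm above its underside). Round, 84 mm high, 88 mm across the foot, 96 mm across the rim, open top, about 0.55 kg. z is up its axis; y is the bail's hinge line, which crosses the axis 33 mm above this point, with ears out to 63 mm either side; the bail is folded down towards -x.
- bail (a joint): Angle of the bail, rad: 0 folded level to the pail's -x side, 1.57 upright, 3.14 folded to the other side. It is stiff (0.033 N m of friction) and stays where it is put. The light pail lifts or tips if the bail is pulled or pressed off its arc by more than a few newtons.
- bail_grip (a point): Middle of the bail's crossbar, 90 mm from the hinge line: centre of its black grip sleeve (a roller 12 mm thick, 40 mm long, along the pail's y, that turns on the rod). Beyond the sleeve the crossbar is bare 7 mm rod, straight to 48 mm either side of this point; the legs run at 57 mm either side. Folded down, there are 36 mm free between sleeve and pail. Its axes turn with the bail.
- stand: Blue hanger stand, fixed. Origin on the bench, plumb below the crossbar's middle when home. x points from the prongs' open end to the post (the bail is slid along +x), z up. Two level prongs, 6 mm wide, 12 mm deep, run along x at y = -34 and 34 mm from x = -100 mm. Stops let the crossbar's centre go to x = 5 mm. Base and post lie behind x = 62 mm; nothing rises over 36 mm above the prongs.
- landing (a point): On the bench plumb below the place to lay the crossbar's middle on the prongs, 65 mm ahead of the stand's origin (its x = -65 mm), axes as the stand's. The prongs' flat tops are 200 to 230 mm above the bench: the head is clamped at a height that differs each time and is not measured. Lowering from above is possible only ahead of x = -48 mm.
- pivots (a point): On the bench plumb below the middle between the keepers' pivots (the stand's x = -36 mm, y = -43 and 43 mm, 30 mm above the prong tops), axes as the stand's. Fixed bars at y = -43 and 43 mm carry the pivots; they reach from the post forward to x = -41 mm, 26 to 35 mm above the prong tops. The crossbar slides under them.
- keeper_left (a joint): Left (+y) yellow keeper, rad, 0 down (closed): a sprung 5 mm rod sloping back and down from its pivot to a tip at the stand's x = -8 mm, just over prong height. The crossbar sliding back along the prongs lifts it to about 0.2 rad, passes under, and at x = 0 to 1 mm it has snapped down in front and locks the bar in. Both together resist with about 3 to 8 N.
- keeper_right (a joint): Right (-y) yellow keeper, the same as the left one.
- can_center (a point): Bystander: centre of a red and white spray can, 58 mm across, 192 mm high, standing.
- block_center (a point): Bystander: centre of a steel V-block, 60 x 40 x 34 mm.
- magnet_center (a point): Bystander: red arrow-shaped welding magnet standing on edge, 116 mm long, 105 mm high; this point is 50 mm above the bench.
Things that resemble listed ones, but are neither listed nor needed, are in the scene too. Leave any green look-alike of the part that bears pail_center alone.

How it is judged:
By the outcome, as a careful person would: the job done as asked, in the order asked, and still so for the second after the job is handed in, with the robot touching nothing.
It also fails if it takes over 72 s, if anything falls off the work surface, if the arm or the gripper's body presses on something with over 40 N, if the wrist force passes 120 N, or if a joint passes its speed limit or range.

## Working session

There is one attempt and no reset: what is moved stays moved. The work goes in short steps, each a Python script; the robot and the scene stay as the last script left them, time stands still between calls to the robot, and variables do not carry over. Pictures are saved under pics/ and viewed, at most 10 in all, crops included, and the job is handed in when it is done.

```bash
mkdir -p pics; cat > h.py <<'E'
from workcell import *
import numpy as np, cv2
def cam(n):
    p=camera_params(n);K=np.array(p["camera_matrix"]);R=cv2.Rodrigues(np.array(p["rvec"],float))[0];return K,R,np.array(p["tvec"],float).ravel()
def cloud(n,d):
    K,R,t=cam(n);v,u=np.mgrid[0:d.shape[0],0:d.shape[1]]
    P=np.stack([(u-K[0,2])/K[0,0]*d,(v-K[1,2])/K[1,1]*d,d],-1)
    P=(P-t)@R; P[d==0]=np.nan; return P
def save(n,tag):
    im,d=get_image(n);cv2.imwrite(f"pics/{tag}.png",im[:,:,::-1]);np.savez(f"{tag}.npz",im=im,d=d,P=cloud(n,d));return im,d
E
python3 - <<'E'
from h import *
for n in("scene","top"):
    save(n,n+"0");K,R,t=cam(n);print(n,-R.T@t,R[2],K[0,0])
    for k in("pail_center","bail_grip","stand","keeper_left","keeper_right","can_center","block_center","magnet_center"):
        print(k,[(np.round(r["position"],3).tolist(),round(r["score"],2)) for r in spot_in(n,k)])
print(get_t())
E
```

```text
scene [-0.08646327  0.74201634  1.10257079] [ 0.48378165 -0.57336027 -0.66122108] 511.251017307831
pail_center [([0.771, -0.19, 0.064], 0.91), ([0.529, -0.194, 0.058], 0.73), ([0.597, -0.184, 0.079], 0.55)]
bail_grip [([0.602, -0.187, 0.082], 0.59), ([0.703, -0.175, 0.075], 0.53)]
stand [([0.639, 0.203, 0.214], 0.74)]
keeper_left []
keeper_right []
can_center [([0.703, 0.041, 0.139], 0.68)]
block_center [([0.457, 0.036, 0.025], 0.7)]
magnet_center [([0.488, -0.412, 0.05], 0.65)]
top [ 0.4553615  -0.07626845  1.34775908] [ 0.10629595  0.01516318 -0.99421891] 373.6124912606102
pail_center [([0.782, -0.197, 0.042], 0.65), ([0.53, -0.211, 0.034], 0.57)]
bail_grip [([0.702, -0.186, 0.082], 0.74), ([0.602, -0.195, 0.085], 0.6)]
stand [([0.645, 0.19, 0.217], 0.62)]
keeper_left [([0.456, 0.031, 0.032], 0.16)]
keeper_right []
can_center [([0.706, 0.021, 0.172], 0.93)]
block_center [([0.456, 0.034, 0.03], 0.76), ([0.649, 0.189, 0.218], 0.35)]
magnet_center [([0.49, -0.408, 0.072], 0.46), ([0.53, -0.208, 0.034], 0.3)]
0.9
```

View pics/scene0.png

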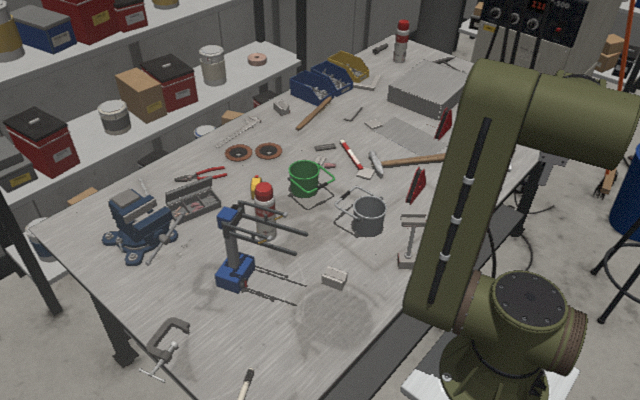

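View pics/top0.png

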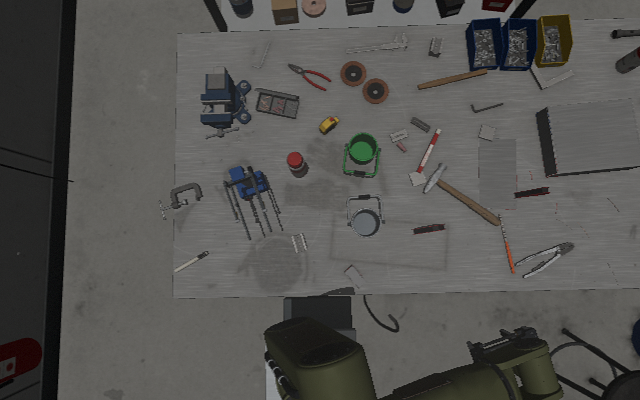

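The first choice is between two pails. The grey one is at scene (368,216), top (366,222), with its bail folded away from the robot. The green look-alike is at scene (304,178), top (362,150). I take the grey one and check it, along with the stand, in a close crop.

```bash
python3 - <<'E'
from h import *
t=np.load("top0.npz");s=np.load("scene0.npz")
def c(a,x,y,w,h,W,H):return cv2.resize(a["im"][y:y+h,x:x+w,::-1],(W,H),interpolation=cv2.INTER_CUBIC)
o=np.vstack([np.hstack([c(t,330,180,80,60,400,300),c(t,215,155,80,90,400,300)]),np.hstack([c(s,320,175,80,60,400,300),c(s,205,190,120,110,400,300)])])
cv2.imwrite("pics/crop1.png",o)
P=t["P"];im=t["im"].astype(int)
# pail cloud
m=(abs(P[...,0]-.57)<.1)&(abs(P[...,1]+.2)<.09)&(P[...,2]>.02)
vs,us=np.where(m)
for v in range(192,242,2): print(v,[(f"{P[v,u,0]*1000:.0f},{P[v,u,1]*1000:.0f},{P[v,u,2]*1000:.0f}" if m[v,u] else ".") for u in range(344,390,4)])
m=(P[...,2]>.12)&(abs(P[...,0]-.62)<.16)&(abs(P[...,1]-.2)<.12)
vs,us=np.where(m);Q=P[m]
print(len(Q),Q.min(0),Q.max(0));np.save("st.npy",Q)
E
```

```text
192 ['.', '.', '.', '.', '.', '.', '.', '.', '.', '.', '.', '.']
194 ['.', '.', '.', '.', '.', '.', '.', '.', '.', '.', '.', '.']
196 ['.', '.', '.', '610,-170,83', '610,-184,81', '609,-197,84', '609,-211,82', '608,-224,85', '608,-238,82', '608,-252,84', '.', '.']
198 ['.', '604,-143,83', '604,-157,76', '.', '603,-184,84', '.', '.', '.', '.', '601,-252,83', '.', '.']
200 ['.', '597,-143,82', '.', '.', '.', '.', '.', '.', '.', '594,-251,83', '.', '.']
202 ['.', '591,-143,77', '.', '.', '.', '.', '.', '.', '.', '587,-251,82', '.', '.']
204 ['.', '584,-142,79', '.', '.', '.', '.', '.', '.', '.', '581,-251,81', '.', '.']
206 ['.', '577,-142,80', '.', '.', '.', '.', '.', '.', '.', '574,-252,75', '.', '.']
208 ['.', '570,-142,81', '.', '.', '.', '568,-196,85', '567,-209,91', '.', '.', '.', '.', '.']
210 ['.', '563,-142,77', '.', '.', '562,-182,86', '563,-197,67', '562,-210,75', '561,-223,82', '.', '.', '.', '.']
212 ['.', '556,-142,80', '.', '555,-168,90', '559,-186,32', '.', '559,-215,27', '556,-225,61', '554,-236,82', '.', '.', '.']
214 ['.', '549,-141,82', '.', '551,-170,55', '.', '.', 
[... 588 characters left out ...]
3,86', '.', '.', '.', '.', '.', '509,-241,28', '506,-247,86', '.', '.']
228 ['.', '.', '502,-153,85', '.', '.', '.', '.', '.', '501,-239,46', '.', '.', '.']
230 ['.', '.', '.', '.', '.', '.', '.', '.', '493,-236,65', '.', '.', '.']
232 ['.', '.', '.', '488,-166,85', '.', '.', '.', '.', '486,-233,85', '.', '.', '.']
234 ['.', '.', '.', '.', '.', '.', '.', '480,-221,76', '.', '.', '.', '.']
236 ['.', '.', '.', '.', '474,-179,83', '474,-193,79', '473,-206,86', '473,-219,84', '.', '.', '.', '.']
238 ['.', '.', '.', '.', '.', '.', '.', '.', '.', '.', '.', '.']
240 ['.', '.', '.', '.', '.', '.', '.', '.', '.', '.', '.', '.']
843 [0.47119724 0.09981947 0.12085796] [0.69391669 0.23680952 0.25937788]
```

View pics/crop1.png

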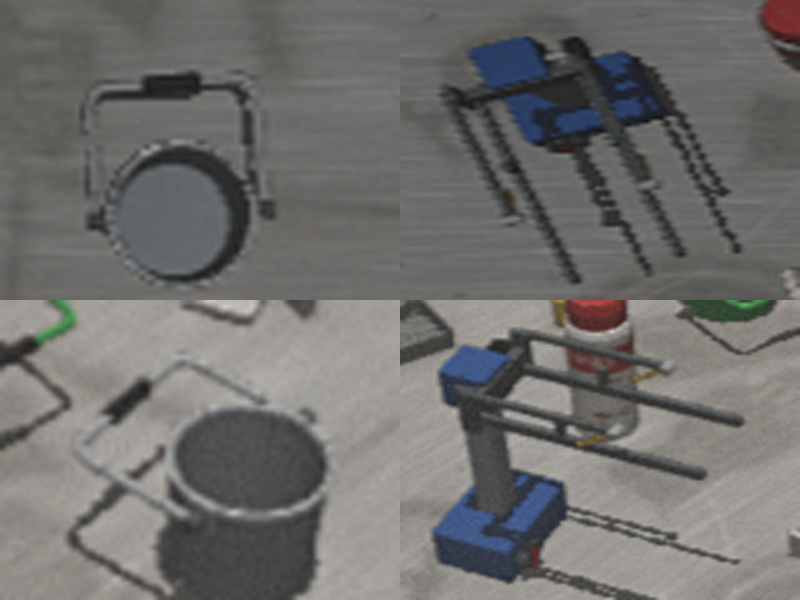

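```bash
python3 - <<'E'
from h import *
from scipy.optimize import minimize
print("hold", hold_point_z if "hold_point_z" in globals() else None)
def fit(Q,lab):
    best=None
    def cost(p,ret=False):
        a=p[0];c,s=np.cos(a),np.sin(a)
        d=Q[:,:2]-p[1:3];x=d[:,0]*c+d[:,1]*s;y=-d[:,0]*s+d[:,1]*c
        z=Q[:,2]-p[3]
        # prong x -100..10 y+-34 z 0 ; bars x -41..50, y+-43, z 35
        def box(x,y,z,x0,x1,yc,w,zt,dp):
            return np.sqrt(np.maximum(0,np.maximum(x0-x,x-x1))**2+np.maximum(0,abs(abs(y)-yc)-w)**2+np.maximum(0,np.maximum(zt-dp-z,z-zt))**2)
        e=np.minimum(box(x,y,z,-.1,.04,.034,.003,0,.012),box(x,y,z,-.041,.06,.043,.003,.035,.009))
        if ret:return x,y,z,e
        # coverage: prong ends should be seen
        r=np.minimum(e,.012)
        g=[]
        D=np.c_[x,y]
        for gx in np.arange(-.098,-.045,.006):
            for gy in(-.034,.034): g.append(min(.012,np.min(np.hypot(x-gx,y-gy))))
        return np.mean(r**2)*1e6+np.mean(np.square(g))*1e6
    for a in np.radians(np.arange(0,60,10)):
        for ox in(.56,.6,.64):
            for oy in (.16,.19):
                r=minimize(cost,[a,ox,oy,.215],method="Nelder-Mead",options=dict(maxiter=800,initial_simplex=np.array([[a,ox,oy,.215]]+[[a+.2*(i==0),ox+.02*(i==1),oy+.02*(i==2),.215+.01*(i==3)] for i in range(4)])))
                if best is None or r.fun<best.fun:best=r
    p=best.x;print(lab,np.degrees(p[0]),p[1:],best.fun)
    x,y,z,e=cost(p,True);k=e<.006
    for yc in(-.043,-.034,.034,.043):
        m=k&(abs(y-yc)<.0045)&((z>.02)==(abs(yc)>.04));print(yc,m.sum(),"x",x[m].min(),x[m].max(),"z",np.percentile(Q[m,2],[20,50,80]),"y",np.median(y[m]))
    return p
for n in("top0","scene0"):
    P=np.load(n+".npz")["P"]
    m=(P[...,2]>.15)&(abs(P[...,0]-.6)<.17)&(P[...,1]>.05)&(P[...,1]<.32)&(np.hypot(P[...,0]-.703,P[...,1]-.03)>.05)
    fit(P[m],n)
P=np.load("top0.npz")["P"]
# pail
m=(abs(P[...,2]-.080)<.012)&(P[...,0]>.575)&(P[...,0]<.63)&(abs(P[...,1]+.197)<.075)
Q=P[m];cb=Q[(Q[:,0]>.598)&(abs(Q[:,1]+.197)<.045)];print("crossbar",len(cb),np.polyfit(cb[:,1]+.197,cb[:,0],1),cb.mean(0))
for lo,hi in((-.275,-.24),(-.155,-.12)):
    l=P[(P[...,0]>.565)&(P[...,0]<.6)&(P[...,1]>lo)&(P[...,1]<hi)&(P[...,2]>.06)];print("leg",len(l),np.polyfit(l[:,0]-.58,l[:,1],1),l.mean(0))
r=P[(abs(P[...,2]-.085)<.008)&(np.hypot(P[...,0]-.522,P[...,1]+.2)<.055)][:,:2]
A=np.c_[2*r,np.ones(len(r))];s=np.linalg.lstsq(A,(r**2).sum(1),rcond=None)[0];print("rim",s[:2],np.sqrt(s[2]+s[0]**2+s[1]**2),len(r))
c=P[(abs(P[...,2]-.18)<.03)&(np.hypot(P[...,0]-.705,P[...,1]-.025)<.06)];print("can",c.min(0),c.max(0))
E
```

```text
hold -0.0188
top0 20.11563301308065 [0.58665717 0.16954973 0.22171735] 74.63526477917974
-0.043 79 x -0.04665552340509391 0.06412631958757152 z [0.25187713 0.25368663 0.25560089] y -0.0417630722933039
-0.034 74 x -0.1048777894035581 0.04470565384650981 z [0.21813416 0.21958645 0.2217089 ] y -0.03213163053821663
0.034 116 x -0.10555314362928754 0.044547134032735164 z [0.21625481 0.21956295 0.22205451] y 0.03503958787466412
0.043 87 x -0.046858977621033485 0.06485718984638107 z [0.25156696 0.25388015 0.25524896] y 0.043814535371614984
scene0 19.956225838265404 [0.59528599 0.17651428 0.21809762] 66.08699754836411
-0.043 154 x -0.04647658882537129 0.0659333545893282 z [0.24683161 0.25089415 0.25283438] y -0.04301606200985358
-0.034 253 x -0.10467212396921927 0.04482998708548251 z [0.21067136 0.21540331 0.21925398] y -0.033670540788418885
0.034 266 x -0.10595805429466919 0.045656349984679524 z [0.21061473 0.21557713 0.21876121] y 0.03422085009814628
0.043 156 x -0.04642647170209718 0.06445935088159108 z [0.24853818 0.25084529 0.25339437] y 0.042755167671364
crossbar 68 [-0.03544714  0.6086762 ] [ 0.60859587 -0.19473365  0.0830872 ]
leg 21 [ 0.08462378 -0.25370161] [ 0.58186801 -0.25354354  0.08171859]
leg 20 [-0.03009076 -0.14061857] [ 0.58200029 -0.14067876  0.07990758]
rim [ 0.51901736 -0.19969535] 0.04775640801518146 173
can [0.69444029 0.00326268 0.15011271] [0.7440417  0.0553506  0.19556648]
```

```bash
python3 - <<'E'
from h import *
a=np.radians(20);c,s=np.cos(a),np.sin(a);o=np.array([.59,.173])
for n in("top0","scene0"):
    P=np.load(n+".npz")["P"]
    m=(P[...,2]>.15)&(abs(P[...,0]-.6)<.2)&(P[...,1]>.05)&(P[...,1]<.34)&(np.hypot(P[...,0]-.703,P[...,1]-.03)>.05)
    Q=P[m];d=Q[:,:2]-o;x=d[:,0]*c+d[:,1]*s;y=-d[:,0]*s+d[:,1]*c
    for sg in(-1,1):
        k=(abs(y*sg-.034)<.01)&(Q[:,2]<.228)&(Q[:,2]>.2);xs=np.sort(x[k]);print(n,sg,"prong x",np.round(xs[:6],4),"y",np.median(y[k&(x<-.05)]))
        k=(abs(y*sg-.043)<.01)&(Q[:,2]>.238)&(Q[:,2]<.265);xs=np.sort(x[k]);print("  bar x",np.round(xs[:6],4),np.round(xs[-3:],4),"y",np.median(y[k]))
P=np.load("scene0.npz")["P"]
r=P[(abs(P[...,2]-.085)<.008)&(np.hypot(P[...,0]-.522,P[...,1]+.2)<.055)][:,:2]
A=np.c_[2*r,np.ones(len(r))];q=np.linalg.lstsq(A,(r**2).sum(1),rcond=None)[0];print("rim scene",q[:2],np.sqrt(q[2]+q[0]**2+q[1]**2),len(r))
l=P[(P[...,0]>.565)&(P[...,0]<.65)&(abs(P[...,1]+.2)<.09)&(P[...,2]>.06)];cb=l[(l[:,0]>.595)&(abs(l[:,1]+.197)<.04)];print(cb.mean(0),np.polyfit(cb[:,1],cb[:,0],1))
for p,R in [([.609,-.197,.055],0)]:pass
def ori(yaw): # closing axis y at yaw, z down
    y=np.array([np.cos(yaw),np.sin(yaw),0]);z=np.array([0,0,-1.]);return np.c_[np.cross(y,z),y,z]
for nm,p,yw in(("grip",[.609,-.197,.056],0),("up",[.52,-.199,.146],0),("home",[.59,.173,.2],20),("high",[.5,.14,.28],20)):
    for f in(0,180):print(nm,f,np.round(solve_ik(p,ori(np.radians(yw+f))),1))
E
```

```text
top0 -1 prong x [-0.1153 -0.1143 -0.1127 -0.1117 -0.1108 -0.1091] y -0.03440272636981328
  bar x [-0.0568 -0.0562 -0.0561 -0.0555 -0.0545 -0.0542] [0.0727 0.0733 0.0824] y -0.04325499178940242
top0 1 prong x [-0.1149 -0.1136 -0.1126 -0.1117 -0.111  -0.11  ] y 0.03300643159527543
  bar x [-0.0571 -0.0562 -0.0559 -0.0556 -0.0539 -0.0534] [0.0718 0.0719 0.0731] y 0.04130991342770701
scene0 -1 prong x [-0.1156 -0.1144 -0.1143 -0.1128 -0.1127 -0.1125] y -0.03189841879463058
  bar x [-0.0569 -0.0559 -0.0557 -0.0557 -0.0552 -0.0541] [0.073  0.0734 0.0741] y -0.04142402166857507
scene0 1 prong x [-0.1147 -0.1136 -0.1136 -0.1135 -0.1132 -0.1131] y 0.035992071599491936
  bar x [-0.0557 -0.0554 -0.0553 -0.0552 -0.0551 -0.055 ] [0.0749 0.0749 0.0759] y 0.04402647584635224
rim scene [ 0.51931022 -0.19823988] 0.04753073641751626 205
[ 0.60844164 -0.19390313  0.08066206] [-0.04579985  0.59956091]
grip 0 [-21.2  37.   79.1  -0.   63.9 -21.2]Traceback (most recent call last):
  File "<stdin>", line 18, in <module>
    return _wrapfunc(a, 'round', decimals=decimals, out=out)
    return _wrapit(obj, method, *args, **kwds)
    result = getattr(arr, method)(*args, **kwds)
TypeError: unsupported operand type(s) for *: 'NoneType' and 'float'
```

```bash
cat >> h.py <<'E'
H=0.0188
def ori(deg):
    w=np.radians(deg);y=np.array([np.cos(w),np.sin(w),0]);z=np.array([0,0,-1.]);return np.c_[np.cross(y,z),y,z]
PY=2.3;pu=np.array([np.cos(np.radians(PY)),np.sin(np.radians(PY)),0])
def G(p): return np.asarray(p,float)-[0,0,H]   # TCP for a grasp point (tool down)
def gp(): return np.array(get_tool_pos())+[0,0,H]
def F(): return np.array(get_ft_force())
E
python3 - <<'E'
from h import *
g=np.array([.609,-.1952,.075])
print("f0",F())
move_to(G(g+[0,0,.12]),ori(PY)); set_gripper(.4,5)
print("f above",F().round(2))
print(servo_line(G(g),vel=.08,max_force=4),gp().round(4),F().round(2),get_opening(),get_t())
im,d=save("top","t1");s,_=save("scene","s1")
c=lambda a,x,y,w,h:cv2.resize(a[y:y+h,x:x+w,::-1],(400,400),interpolation=cv2.INTER_CUBIC)
cv2.imwrite("pics/crop2.png",np.hstack([c(im,320,165,90,90),c(s,310,150,100,100)]))
E
```

```text
f0 [0.42067213 0.18710822 0.69821206]
f above [ 0.28 -0.11 -0.08]
False [ 0.6092 -0.1953  0.0755] [ 0.37  0.39 -0.38] 0.39793222480024637 5.525
```

View pics/crop2.png

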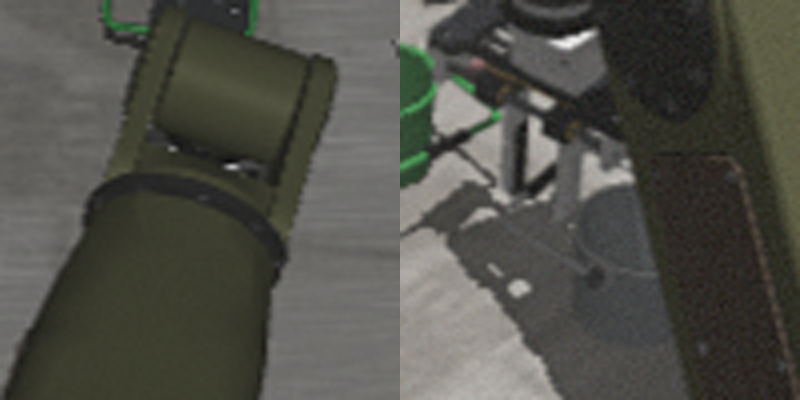

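The crop shows one finger outside the black sleeve (around 515,190) and the other in the gap between sleeve and pail (around 565,215), with nothing touched. I'll close gently and start the arc while watching the force.

```bash
cat >> h.py <<'E'
def mF(n=5):
    r=[]
    for _ in range(n): r.append(F()); wait(.02)
    return np.mean(r,0)
E
python3 - <<'E'
from h import *
b=mF();print("bias",b.round(2))
for o in(.25,.18,.14): set_gripper(o,5);print(o,get_opening(),(mF(3)-b).round(2))
set_gripper(0,5);print(get_opening()*94,get_gripper_force(),(mF()-b).round(2),gp().round(4))
h=gp()-.09*pu; h[2]=.075
zo=gp()[2]-.075
for a in range(5,31,5):
    t=np.radians(a);p=h+.09*np.cos(t)*pu+[0,0,.09*np.sin(t)+zo]
    servo_line(G(p),vel=.04)
    f=mF(3)-b;print(a,f.round(2),gp().round(4))
np.savez("hinge.npz",h=h,zo=zo,b=b);print(get_t(),get_opening()*94)
E
```

```text
bias [-0.13 -0.48  0.04]
0.25 0.252587167000077 [ 0.27  0.49 -0.14]
0.18 0.17832209477650482 [ 0.03  0.38 -0.19]
0.14 0.13838021625430785 [-0.17  0.2  -0.15]
11.880318906330004 4.999174475669861 [-0.57  0.58 -0.05] [ 0.609  -0.1952  0.075 ]
5 [ 1.45 -0.83  0.26] [ 0.6088 -0.1953  0.0831]
10 [1.41 0.1  0.66] [ 0.6078 -0.1953  0.0909]
15 [1.82 0.3  0.6 ] [ 0.606  -0.1954  0.0985]
20 [1.62 0.08 0.47] [ 0.6036 -0.1955  0.106 ]
25 [1.11 0.84 1.32] [ 0.6006 -0.1956  0.1132]
30 [0.81 0.37 0.03] [ 0.5969 -0.1957  0.1201]
9.6583 11.374232670812074
```

```bash
python3 - <<'E'
from h import *
z=np.load("hinge.npz");h,zo,b=z["h"],z["zo"],z["b"]
for a in range(36,91,6):
    t=np.radians(a);p=h+.09*np.cos(t)*pu+[0,0,.09*np.sin(t)+zo]
    servo_line(G(p),vel=.04)
    f=mF(3)-b;print(a,f.round(2),gp().round(4))
    if np.linalg.norm(f)>4: print("stop");break
print(get_t(),get_opening()*94)
s,_=save("scene","s2");im,_=save("top","t2")
P=np.load("s2.npz")["P"]
c=lambda a,x,y,w,h:cv2.resize(a[y:y+h,x:x+w,::-1],(400,400),interpolation=cv2.INTER_CUBIC)
cv2.imwrite("pics/crop3.png",np.hstack([c(im,320,165,90,90),c(s,310,150,100,100)]))
E
```

```text
36 [ 0.16  1.3  -0.14] [ 0.5917 -0.1959  0.128 ]
42 [-1.07  0.27  0.55] [ 0.5858 -0.1962  0.1353]
48 [-1.3   0.22 -0.47] [ 0.5791 -0.1964  0.1419]
54 [-0.6   0.46 -0.8 ] [ 0.5718 -0.1967  0.1479]
60 [-0.81  0.46 -2.21] [ 0.5639 -0.197   0.153 ]
66 [-1.14  0.13 -2.45] [ 0.5555 -0.1974  0.1573]
72 [-0.61  0.18 -3.35] [ 0.5468 -0.1978  0.1607]
78 [ 0.1   0.39 -5.27] [ 0.5377 -0.1981  0.1631]
stop
13.125 11.759661923695331
```

View pics/crop3.png

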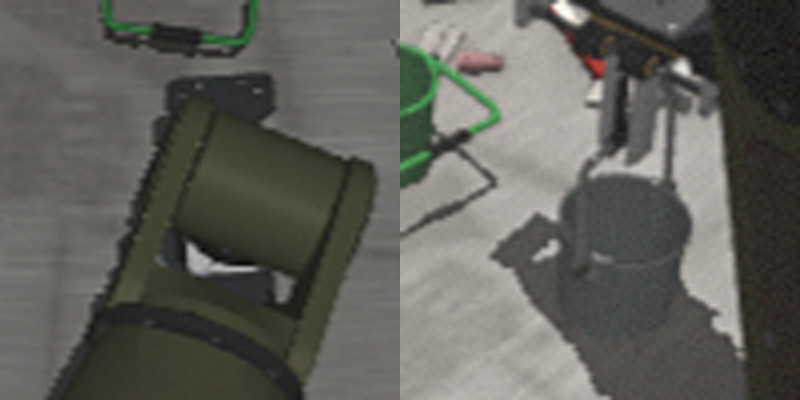

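The crop shows the bail nearly upright (legs around 585,200 and 670,140) and the pail standing. But fz = -5.3 N says I'm pulling up by a millimetre or two, so I'll lower until that load is gone, then finish the arc.

```bash
python3 - <<'E'
from h import *
z=np.load("hinge.npz");h,zo,b=z["h"],z["zo"],z["b"]
def relax():
    for i in range(8):
        f=mF(4)-b
        if f[2]>-.8: break
        servo_line(G(gp()-[0,0,.0005]),vel=.01)
    print("relaxed",f.round(2),gp().round(4)); return gp()
p0=gp();p=relax();zo=float(zo)+p[2]-p0[2]
for a in(82,86,90):
    t=np.radians(a);p=h+.09*np.cos(t)*pu+[0,0,.09*np.sin(t)+zo]
    servo_line(G(p),vel=.03);f=mF(4)-b;print(a,f.round(2))
    if f[2]<-1.5: q=gp();r=relax();zo+=r[2]-q[2]
print("end",gp().round(4),zo,get_t(),get_opening()*94)
np.savez("hinge.npz",h=h,zo=zo,b=b)
save("scene","s3");save("top","t3")
for n in("s3","t3"):
    P=np.load(n+".npz")["P"];r=P[(abs(P[...,2]-.085)<.006)&(np.hypot(P[...,0]-.519,P[...,1]+.199)<.056)]
    A=np.c_[2*r[:,:2],np.ones(len(r))];q=np.linalg.lstsq(A,(r[:,:2]**2).sum(1),rcond=None)[0];print(n,len(r),q[:2],np.sqrt(q[2]+q[0]**2+q[1]**2),"tilt",np.linalg.lstsq(np.c_[r[:,:2]-q[:2],np.ones(len(r))],r[:,2],rcond=None)[0])
E
```

```text
relaxed [ 0.18  1.7  -0.48] [ 0.5379 -0.198   0.1617]
82 [ 0.51  0.89 -5.1 ]
relaxed [-0.03  2.68  3.15] [ 0.5317 -0.1983  0.1616]
86 [ 0.32  0.53 -5.06]
relaxed [-0.08  2.63  2.34] [ 0.5254 -0.1985  0.1616]
90 [ 0.46  0.39 -5.13]
relaxed [-0.1   2.15  3.59] [ 0.5191 -0.1988  0.1614]
end [ 0.5191 -0.1988  0.1614] -0.003185811035753383 17.9417 11.38563214398283
s3 166 [ 0.52461608 -0.19682126] 0.04779290002757598 tilt [-0.01408023 -0.00069575  0.0830354 ]
t3 9 [ 0.51958699 -0.17651631] 0.03068949253181498 tilt [ 0.08045394 -0.17677926  0.08886969]
```

```bash
python3 - <<'E'
from h import *
b=np.load("hinge.npz")["b"]
for dx,dz in((0,.0005),(.0025,0),(.0025,0)):
    servo_line(G(gp()+[dx,dx*.04,dz]),vel=.02);print((mF(4)-b).round(2),gp().round(4))
for i in range(6):
    f=mF(4)-b
    if abs(f[2])<.8: break
    servo_line(G(gp()+[0,0,-.0003*np.sign(-f[2])]),vel=.01)
print(f.round(2),gp().round(4),get_t())
im,_=save("scene","s4")
P=np.load("s4.npz")["P"];r=P[(abs(P[...,2]-.085)<.006)&(np.hypot(P[...,0]-.522,P[...,1]+.199)<.056)]
A=np.c_[2*r[:,:2],np.ones(len(r))];q=np.linalg.lstsq(A,(r[:,:2]**2).sum(1),rcond=None)[0];print(len(r),q[:2],np.sqrt(q[2]+q[0]**2+q[1]**2),"tilt",np.linalg.lstsq(np.c_[r[:,:2]-q[:2],np.ones(len(r))],r[:,2],rcond=None)[0])
cv2.imwrite("pics/crop4.png",cv2.resize(im[150:250,310:410,::-1],(500,500),interpolation=cv2.INTER_CUBIC))
# legs: points 
L=P[(P[...,2]>.1)&(P[...,2]<.155)&(abs(P[...,0]-.522)<.04)&((abs(P[...,1]+.14)<.015)|(abs(P[...,1]+.255)<.015))]
for sgn in(1,-1):
    l=L[(L[:,1]+.198)*sgn>0]
    if len(l)>5: print("leg",len(l),l.mean(0).round(4),np.polyfit(l[:,2]-.12,l[:,0],1))
E
```

```text
[ 0.46  1.49 -0.82] [ 0.519  -0.1988  0.1615]
[0.48 1.9  0.59] [ 0.5216 -0.1987  0.1616]
[1.   1.75 0.35] [ 0.5242 -0.1986  0.1616]
[0.64 2.08 0.58] [ 0.5242 -0.1986  0.1616] 19.1083
164 [ 0.524282   -0.19713874] 0.047744480066062675 tilt [-0.00839256  0.0042543   0.08311144]
leg 39 [ 0.5212 -0.1395  0.1297] [0.00807182 0.52114944]
leg 32 [ 0.5265 -0.2534  0.1262] [0.0063845  0.52649236]
```

View pics/crop4.png

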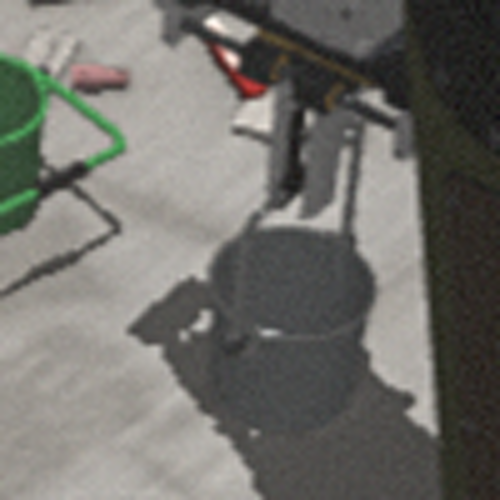

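The crop shows the legs vertical (around 265,215 and 350,170), the pail upright on the bench and the bail at 90°. Next I firm up the grip, lift slowly and carry it round to the front of the prongs.

```bash
cat >> h.py <<'E'
SY=20.0;su=np.array([np.cos(np.radians(SY)),np.sin(np.radians(SY)),0]);sv=np.array([-su[1],su[0],0]);SO=np.array([.5761,.1687,0])
DZ=.0034
def S(x,y,zc): return G(SO+x*su+(y-.002)*sv+[0,0,zc-DZ])  # crossbar centre in stand frame
def loc():
    d=gp()+[0,0,DZ]-SO; return np.array([d@su,d@sv+.002,d[2]])
E
python3 - <<'E'
from h import *
b=np.load("hinge.npz")["b"]
set_gripper(0,25);print(get_opening()*94,(mF()-b).round(2))
p=gp();servo_line(G(p+[0,0,.01]),vel=.03);wait(.2);print("lift",(mF()-b).round(2))
servo_line(G(p+[0,0,.09]),vel=.08)
servo_line(S(-.175,0,.25),ori=ori(SY),vel=.09);wait(.5)
print(loc().round(4),(mF()-b).round(2),get_opening()*94,get_t())
s,_=save("scene","s5");im,_=save("top","t5")
c=lambda a,x,y,w,h:cv2.resize(a[y:y+h,x:x+w,::-1],(400,400),interpolation=cv2.INTER_CUBIC)
cv2.imwrite("pics/crop5.png",np.hstack([c(im,200,150,120,120),c(s,200,170,150,150)]))
E
```

```text
11.270287518681613 [0.26 2.03 1.06]
lift [ 0.02  0.38 -5.55]
[-0.175 -0.     0.25 ] [ 0.33  0.86 -5.81] 11.127929045239751 25.725
```

View pics/crop5.png

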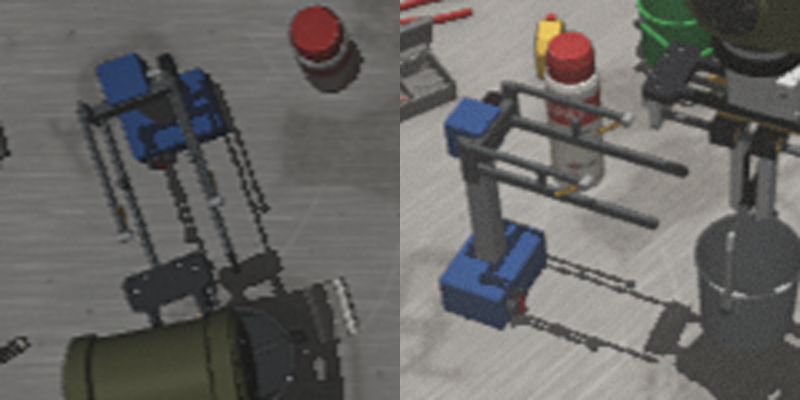

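The crop shows the pail hanging level in front of the open prong ends (scene crop, prong tips around 655,222 and 685,170), lined up and clear of the V-block. I'll advance over the prongs and feel down.

```bash
python3 - <<'E'
from h import *
b=np.load("hinge.npz")["b"]
P=np.load("s5.npz")["P"];e=loc();c=gp()
r=P[(P[...,2]>.158)&(P[...,2]<.182)&(np.hypot(P[...,0]-c[0],P[...,1]-c[1])<.058)]
if len(r)>30:
    A=np.c_[2*r[:,:2],np.ones(len(r))];q=np.linalg.lstsq(A,(r[:,:2]**2).sum(1),rcond=None)[0]
    d=np.r_[q[:2],0]-SO;print("rim in stand",d@su,d@sv,np.sqrt(q[2]+q[0]**2+q[1]**2),np.median(r[:,2]))
servo_line(S(-.065,0,.25),vel=.08);wait(.3)
f0=mF(6);print(loc().round(4),(f0-b).round(2))
servo_line(S(-.065,0,.232),vel=.03);wait(.1);f0=mF(6);print((f0-b).round(2))
for i in range(40):
    l=loc();servo_line(S(-.065,0,.2315-.0005*i),vel=.015);f=mF(4)-f0
    if i%4==0: print(i,loc()[2].round(4),f.round(2))
    if f[2]>1.5: break
print("contact",loc().round(4),f.round(2),get_t())
E
```

```text
rim in stand -0.17410285231082273 -0.0006786601916597701 0.04749967452559952 0.16699135197740447
[-0.065  0.     0.25 ] [ 0.12  0.57 -5.58]
[ 0.45  0.17 -5.66]
0 0.2315 [-0.29 -0.   -0.17]
4 0.2295 [-0.3   0.22  0.02]
8 0.2275 [-0.36  0.09 -0.53]
12 0.2255 [-0.66  0.16 -0.19]
16 0.2235 [-0.42  0.4  -0.45]
contact [-0.0649 -0.      0.2227] [-1.2   0.73  3.16] 34.7167
```

Contact came at a crossbar height of 0.2227 m (prong tops about 0.219), with the prongs now taking most of the weight. I'll slide back and watch the force.

```bash
python3 - <<'E'
from h import *
b=np.load("hinge.npz")["b"];z=.2227
def st(x,z,v):
    servo_line(S(x,0,z),vel=v);f=mF(3)-b;return f@su,f@sv,f[2]
for x in [-.055,-.045,-.038,-.032,-.027,-.022,-.018,-.015,-.012,-.01,-.008,-.006,-.004,-.002,0,.001,.002]:
    fx,fy,fz=st(x,z,.03);print(x,loc().round(4)[[0,2]],round(fx,2),round(fy,2),round(fz,2))
    if fx<-13: print("STOP");break
    if fz>2: z+=.0004
    if fz<-4.8: z-=.0004
print(z,get_t())
E
```

```text
-0.055 [-0.0547  0.2228] 2.06 0.49 -2.5
-0.045 [-0.0448  0.2227] 1.62 0.37 -2.31
-0.038 [-0.0377  0.2228] 1.62 0.78 -2.51
-0.032 [-0.0317  0.2227] 1.44 0.15 -1.92
-0.027 [-0.0267  0.2227] 2.22 1.38 -2.11
-0.022 [-0.0218  0.2227] 1.35 0.41 -1.82
-0.018 [-0.0178  0.2227] 1.97 0.31 -2.33
-0.015 [-0.0151  0.2226] -2.08 0.51 -2.15
-0.012 [-0.012   0.2226] -0.96 0.34 -2.22
-0.01 [-0.0101  0.2226] -3.65 0.48 -2.0
-0.008 [-0.008   0.2226] -2.92 0.8 -2.97
-0.006 [-0.0057  0.2226] 0.93 0.3 -4.55
-0.004 [-0.0037  0.2227] 2.28 -0.46 -5.24
-0.002 [-0.0017  0.2227] 0.93 0.68 -0.71
0 [2.000e-04 2.226e-01] -0.69 0.7 2.09
0.001 [0.001  0.2226] -1.56 -0.21 0.44
0.002 [0.002  0.2226] -2.23 0.62 0.43
0.2227 40.6833
```

```bash
python3 - <<'E'
from h import *
s,_=save("scene","s6");im,_=save("top","t6");s0=np.load("scene0.npz")["im"]
c=lambda a,x,y,w,h:cv2.resize(a[y:y+h,x:x+w,::-1],(400,300),interpolation=cv2.INTER_CUBIC)
cv2.imwrite("pics/crop6.png",np.vstack([np.hstack([c(s,220,195,80,60),c(s0,220,195,80,60)]),np.hstack([c(im,200,150,120,90),c(s,200,170,160,120)])]))
E
```

```text
(no output)
```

View pics/crop6.png

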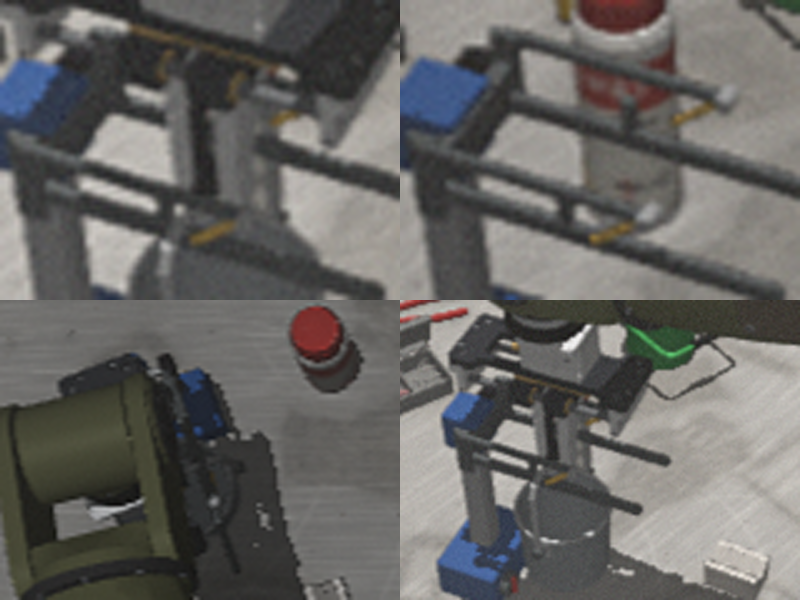

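The keepers sit at the same pixels as in the first picture (left 210,232, right 287,116), and the bail leg is behind them. I'll confirm the lock with a gentle pull-back and then let the prongs take the load.

```bash
python3 - <<'E'
from h import *
b=np.load("hinge.npz")["b"]
def rd():f=mF(4)-b;return np.array([f@su,f@sv,f[2]]).round(2)
for x in(.001,0,-.001,-.002,-.003,-.004,-.005):
    servo_line(S(x,0,.2226),vel=.02);r=rd();print(x,r)
    if r[0]>3.5:break
servo_line(S(x+.0015 if x<0 else x,0,.2226),vel=.02);r=rd();print(r)
z=.2226
for i in range(6):
    if r[2]>-.6:break
    z-=.0004;servo_line(S(loc()[0],0,z),vel=.02);r=rd();print(z,r)
print(loc().round(4),get_t())
E
```

```text
0.001 [ 2.21  0.52 -1.07]
0 [1.98 0.08 0.01]
-0.001 [ 2.17  0.14 -0.06]
-0.002 [1.92 0.23 0.51]
-0.003 [2.23 0.85 0.47]
-0.004 [ 4.03 -0.09 -0.14]
[-2.09  0.29  2.42]
[-0.0027  0.      0.2226] 43.0
```

```bash
python3 - <<'E'
from h import *
b=np.load("hinge.npz")["b"]
def rd():f=mF(4)-b;return np.array([f@su,f@sv,f[2]]).round(2)
servo_line(S(-.0015,0,.2227),vel=.02);print(rd())
servo_line(S(-.0018,0,.2226),vel=.02);print(rd())
set_gripper(.15,5);print("rel",rd(),get_opening()*94)
set_gripper(.35,5);wait(.4);print("open",rd(),get_opening()*94)
x,y,z=loc();servo_line(S(x,y,z+.05),vel=.05,max_force=5);print(rd());servo_line(S(x,y,z+.17),vel=.12)
p=gp();servo_line(G([.40,-.1,p[2]]),vel=.2);wait(.3)
print(get_t())
s,_=save("scene","s7");im,_=save("top","t7")
P=np.load("s7.npz")["P"]
Q=P[(P[...,2]>.03)];d=Q-SO;lx=d@su;ly=d@sv
m=(abs(ly)<.06)&(abs(lx)<.06)&(Q[:,2]>.133)&(Q[:,2]<.145);print("rim z pts",m.sum(),lx[m].min(),lx[m].max(),ly[m].min(),ly[m].max())
c=lambda a,x,y,w,h:cv2.resize(a[y:y+h,x:x+w,::-1],(400,300),interpolation=cv2.INTER_CUBIC)
cv2.imwrite("pics/crop7.png",np.vstack([np.hstack([c(s,220,195,80,60),c(im,210,155,80,60)]),np.hstack([c(im,180,110,240,180),c(s,200,120,240,180)])]))
E
```

```text
[-3.13  0.44  1.33]
[-0.73  0.61  0.49]
rel [0.46 0.5  0.21] 13.878343895057043
open [ 0.15  0.61 -0.09] 33.43387815534093
[-0.04  0.16 -0.22]
49.375
rim z pts 241 -0.05091208062498756 0.04894746751875091 -0.05846287530909606 0.059747678345877527
```

View pics/crop7.png

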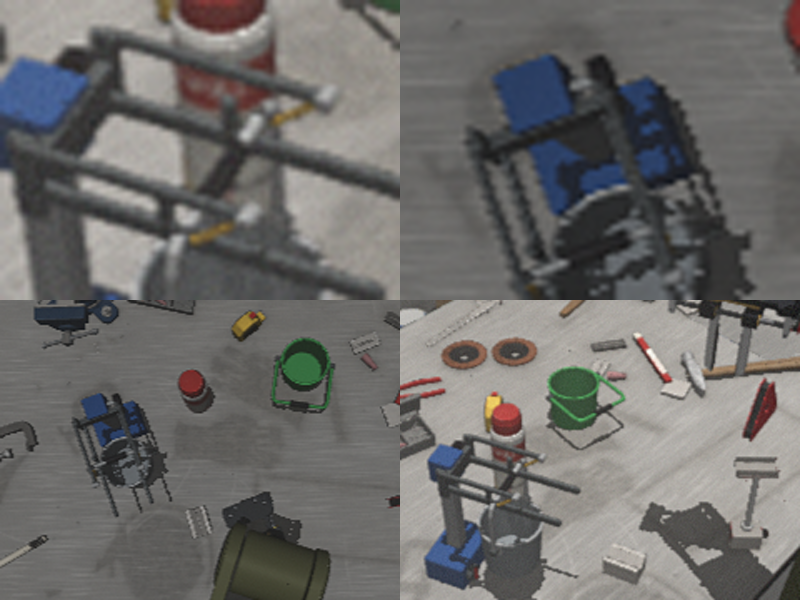

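The pail hangs level on both prongs. The crossbar runs from (190,230) to (255,125) in the crop, behind both closed keepers at (210,232) and (292,113). The bystanders are where they were, and the robot is clear.

```bash
python3 -c "
from workcell import *
print(hand_in(),get_t())"
```

```text
the job is handed in; nothing more can be done
the job is handed in; nothing more can be done
```

I handed the job in: the grey pail hangs level on both prongs behind two closed keepers and the robot is clear, though near upright the bail was pulled up with about 5 N, close to the pail's weight, so the pail may briefly have lifted slightly, and it slid about 5 mm on the bench.

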